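Hang up the purse frame, then unbolt the press guard's gate and hold it ajar

ROBOT

A 7-joint arm with a two-finger parallel gripper is mounted at the origin on the work surface. World frame = base frame: x ahead of the robot, y to its left, z up, the work surface at z = 0. Lengths are in m, angles in rad, forces in N, time in s.
With the tool pointing down it reaches from about 0.4 to 0.85 m from the base axis. Payload 10.4 kg.
Tool frame: the origin (TCP) lies at the very end of the fingers, on their centre line; the grasp point (between the pads) lies 19 mm behind it; z points along the fingers, y is the direction in which the jaws open and shut (so a half turn about z gives the same grasp; the last joint's range is limited). The gripper opens to 87 mm and grips with 3 to 60 N. Pads are 19 mm wide; open, the fingers measure 117 mm over their backs; the gripper's body (75 mm by 190 mm) begins 51 mm behind the grasp point.
Start: joints at [1.27, 0.332, -0.065, 1.46, 0.022, 1.35, -0.088], TCP at [0.171, -0.601, 0.223] pointing down, gripper open.
Joint ranges: [-2.6, 2.6], [-0.5, 2.12], [-1.47, 1.34], [0.16, 2.42], [-1.27, 4.41], [0.06, 2.06], [-2.6, 2.6]. Speed limits (rad/s): [2.22, 2.22, 2.79, 2.79, 3.14, 3.14, 3.14].

INTERFACE

Orientations are given as a unit quaternion [w, x, y, z].
In Python, from rig import robot, optics gives the robot as it stands.
- The arm moves only by the shell command python3 -m inch 'ROWS' [FORCE]. ROWS is JSON, a list of rows, each an object of numbers: "fingers": the closure, from 0 (fully open) to 1 (shut); "dx", "dy", "dz": the shift along the tool's x, y, z in cm; "turn": the turn about the tool's z in rad. A call has 1 to 12 rows; each row shifts and turns the commanded pose from where the row before left it, along the tool's axes as they then stand; what a row does not reach is not made up. A row lasts 1/10 s, in which the tool goes at most 50 mm and 8.59 degrees, less where a joint would pass 70% of its speed; a pose out of reach is approached as far as the arm can. A call is refused whole if a number of a shift passes 5 or a number of a turn 0.15, either way. A call with a gripper value outside its range is refused whole. The fingers move at their own pace and stop on an object; FORCE is the grip in N (left out, the last holds). Time passes only in rows, so rows that do not move let the fingers close. It gives the time, the measured TCP pose, the force and the opening at its end, in the units of the state.
- robot.read_state(): the state, without advancing time (a new reading comes with each control period).
- optics.camera(name): name is "side" or "top"; returns the picture (400x640x3 uint8, red, green, blue); there is no depth.
- optics.camera_params(name): a dict with "fx", "fy", "cx", "cy" (pixels), "eye" and "orientation" of the camera in the world. Camera axes: x right, y up, looking along -z (the intrinsics and any distortion apply to the point x, -y, -z); pixel columns grow to the right and rows downward; lengths in m; the calibration is good to about 2 mm. A picture is of the moment at which its call begins. camera_params takes no time and is no camera call.
- robot.job_done(): hands the job in, once; it reports no verdict.
The state is a dict: "clock": time; "joint_positions": joint angles; "qvel": joint speeds; "joint_torque": joint torques, N m; "eef_pos": TCP position; "tcp_rot": TCP orientation; "wrist_force": force on the tool from outside, world axes, zero at the start; "ft_torque": the same for the moment, N m; "opening": opening from 0.0 (shut) to 1.0 (fully open).
Only numpy, scipy, OpenCV 4.12 (cv2) and the standard library are available. Lean on these libraries where they do the work, as an engineer would, in place of code of your own. Each camera call takes 0.05 s, during which the arm holds its last target.

TASK

The purse frame standing in front of the press guard is in the way of its gate: hang it astride the steel rail by its crown, one leg each side, and let go of it. Then take the bolt's red knob, lift the sagging bolt over the keeper's bent lip while drawing it back, swing the gate towards you to about 30 degrees open and finish still holding it there by the knob, steady, because its spring would pull it shut. Leave everything else on the bench where it is.

Things in the scene. Friction and masses are not known exactly. Their poses are not given: they have to be found in the camera images.
- frame_clasp (a point): Grip point of the loose copper-coloured purse frame: the middle of its steel clasp, a block 14 mm (own x) by 22 mm (own y) by 40 mm tall on top of the crown. 112 mm above the frame's feet, 17 mm below the clasp's top, 23 mm above the top of the crown. Axes are the frame's: z up, y across the legs.
- frame_crown (a point): Middle of the underside of the purse frame's crown, 33 mm below frame_clasp and 79 mm above the feet: the spot that rests on the rail. The opening between the legs is 90 mm wide at the bottom, narrowing through sloped shoulders to a flat about 40 mm wide under the crown; the opening runs through along the frame's own x.
- purse_frame: The copper-coloured purse frame: a rigid upside-down U with a clasp on top, 110 mm wide along its own y, 30 mm deep along its own x, 129 mm tall, standing upright on its two legs in front of the gate. Loose, about 0.16 kg (varies). Origin between its feet, z up.
- rail: Fixed steel rail: a level round bar 14 mm thick and 200 mm long along its own y between two posts with 70 mm round feet. Origin on the bench under the middle of the bar; bar axis 150 mm above the bench.
- rail_mid (a point): Middle of the rail's bar, on its axis, 150 mm above the bench; own y runs along the bar.
- guard: Fixed low wire guard fence round a small blue eyelet press, 120 mm high; its gateway faces the robot. Origin on the bench in the middle of the gateway; own -x points out of the gateway towards the robot, own y along the closed gate, +y towards the hinge post, -y towards the latch post.
- gate_hinge (a point): Point on the upright hinge axis of the yellow gate, 130 mm along the guard's +y from its origin, 165 mm above the bench; axes are the guard's.
- gate (a joint): Opening angle of the gate, rad: 0 shut, grows as the latch end swings out to the guard's -x side (towards the robot; seen from above, the swing is clockwise), to 1.2. The gate is 128 mm high and 250 mm long. A closer spring always pulls it shut with about 0.6 to 0.9 N m, so it must be held.
- bolt (a joint): How far the steel barrel bolt is drawn, m: 0 fully in, grows as the knob is pulled along the gate towards the hinge (guard's +y while the gate is shut), to 0.055; starts at 0 to 6 mm. At 0.036 and more the toe is clear of the keeper and the gate can swing. Sliding friction about 1.5 N.
- barrel (a joint): Lift of the sagging bolt, rad: 0 as it hangs by its weight, sloping 0.05 rad down to its tip, up to 0.18 at the stop. Bolt and barrel rock on a pin in the gate, 60 mm from the hinge axis, 165 mm above the bench; the knob stands 130 mm out from the pin (less bolt). It sinks back if let go. Raise the knob 9 to 14 mm (11 is best) and keep it raised while drawing the bolt.
- knob: Red upright knob of the bolt, a round post 16 mm thick whose top is 58 mm above the bolt's axis, above the gate's top edge. Origin on the bolt's axis; own z up along the post, own y along the bolt.
- knob_grip (a point): Grip point on the red knob, 36 mm above the bolt's axis (the bolt is 12 mm thick) and 22 mm below the knob's top; about 195 mm above the bench at the start.
- keeper_lip (a point): Top of the bent brass keeper lip on the latch post, 146 mm above the bench. A toe turned down under the bolt's tip, reaching 22 mm below the bolt's axis, hooks behind it: drawn unlifted, the bolt catches by bolt 0.011; lifted, it is over the lip past 0.032. The keeper's two cheeks, 25 mm apart and up to 185 mm above the bench, keep the gate shut while the toe is between them.
- glue_bottle: yellow glue bottle, 42 mm across, 110 mm tall; loose, to be left alone. Origin under its middle.
- thread_spool: blue thread spool, 48 mm across, 60 mm tall; loose, to be left alone. Origin under its middle.
- rivet_tin: open aluminium tin of rivets, 70 x 70 x 35 mm; loose, to be left alone. Origin under its middle.
- hammer: hammer lying on the bench, handle towards its own -x; loose, to be left alone. Origin under its middle.
- screwdriver: screwdriver lying on the bench, handle towards its own -x; loose, to be left alone. Origin under its middle.
- pliers: red-handled pliers lying on the bench, about 160 mm long; loose, to be left alone. Origin under its middle.
- dye_jar: amber dye jar with a black lid, 52 mm across, 60 mm tall; loose, to be left alone. Origin under its middle.
There are look-alikes about, which are no part of the job. Of the things like the purse_frame, leave any that is black or green; of the rest the larger one is meant.

How it is judged:
By the outcome, as a careful person would: the job done as asked, in the order asked, and still so for the second after the job is handed in, while the arm keeps its last pose, push and grip.
It also fails if it takes over 54 s, if anything falls off the work surface, if the arm or the gripper's body presses on something with over 40 N, if the wrist force passes 120 N, or if a joint passes its speed limit or range.

## Working session

There is one attempt and no reset: what is moved stays moved. The work goes in short steps, Python scripts to look and compute and a shell command to move; the robot and the scene stay as the last step left them, time stands still between calls to the robot, and variables do not carry over. Pictures are saved under pics/ and viewed, and the job is handed in when it is done.

```bash
ls; mkdir -p pics; python3 - <<'E'
from rig import robot, optics
import cv2
for n in("side","top"):
    cv2.imwrite(f"pics/{n}0.png",optics.camera(n)[:,:,::-1]); print(optics.camera_params(n))
s=robot.read_state();print(s)
E
```

```text
pics
{'fx': 395.949575746336, 'fy': 395.949575746336, 'cx': 318.84514488316086, 'cy': 200.11281141923837, 'eye': array([0.38542332, 1.06875632, 1.06295546]), 'orientation': array([-0.02198801, -0.01271632,  0.40851429,  0.91239843])}
{'fx': 512.9666714592341, 'fy': 512.9666714592341, 'cx': 323.02049769248856, 'cy': 195.8639021823821, 'eye': array([0.13875322, 0.01951639, 1.79170431]), 'orientation': array([-0.70076448, -0.07163311,  0.062095  ,  0.70706581])}
{'clock': 0.1, 'joint_positions': array([ 1.2703999 ,  0.33277898, -0.06469361,  1.46085523,  0.02161071,
        1.34994388, -0.08853741]), 'qvel': array([-0.00027103, -0.00140082,  0.00088325, -0.00244436, -0.00042617,
        0.00111448,  0.00021261]), 'joint_torque': array([ 1.51718537e-03, -6.24548721e+01,  2.48041295e-02, -3.90717101e+01,
       -6.12401054e-02,  3.66206118e-02,  3.57162257e-06]), 'eef_pos': array([ 0.17128745, -0.60069554,  0.22185305]), 'tcp_rot': array([-6.32512471e-04,  9.90370454e-01,  1.38441134e-01, -1.25477064e-04]), 'wrist_force': array([ 0.68135362, -0.14416804,  0.47582591]), 'ft_torque': array([ 0.02995646,  0.04191638, -0.02582876]), 'opening': 1.0042985292847568}
```

View pics/side0.png

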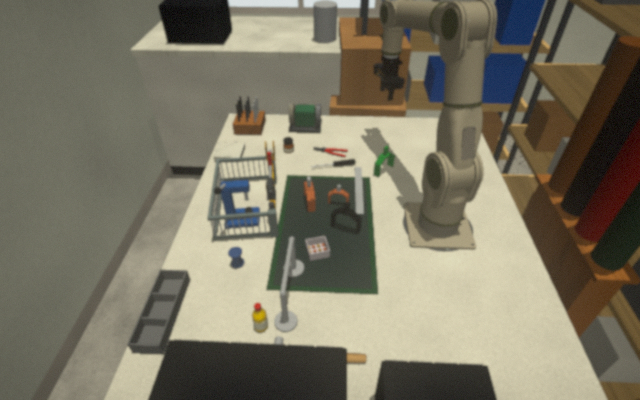

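View pics/top0.png

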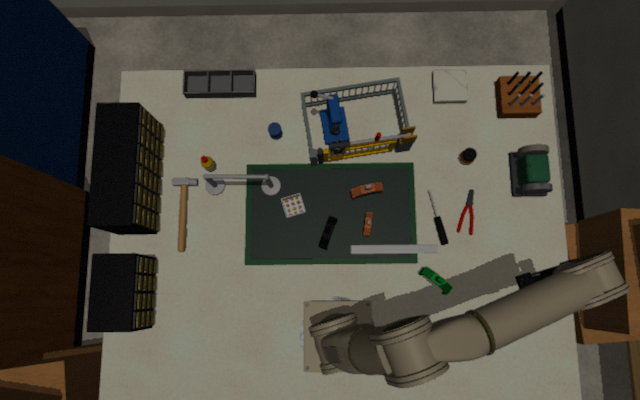

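```bash
python3 - <<'E'
import cv2
t=cv2.imread("pics/top0.png");s=cv2.imread("pics/side0.png")
cv2.imwrite("pics/t1.png",cv2.resize(t[60:270,180:450],None,fx=2.8,fy=2.8,interpolation=cv2.INTER_CUBIC))
cv2.imwrite("pics/s1.png",cv2.resize(s[130:340,200:400],None,fx=2.8,fy=2.8,interpolation=cv2.INTER_CUBIC))
E
```

```text
(no output)
```

View pics/t1.png

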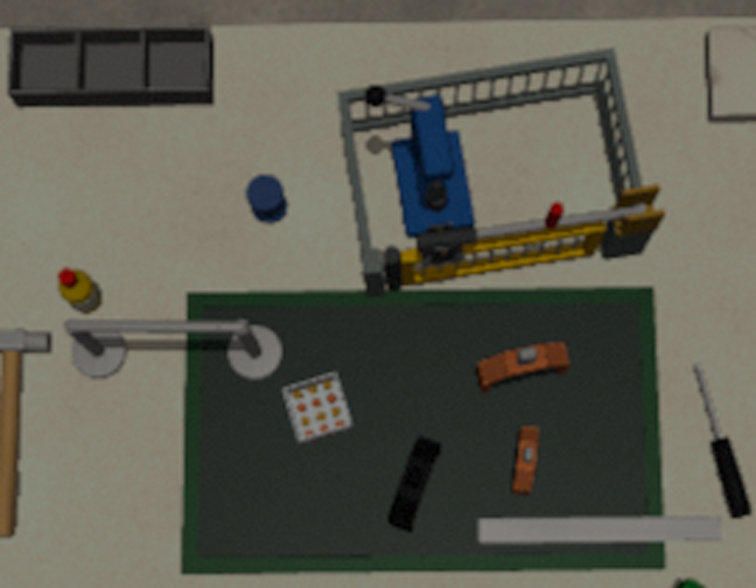

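View pics/s1.png

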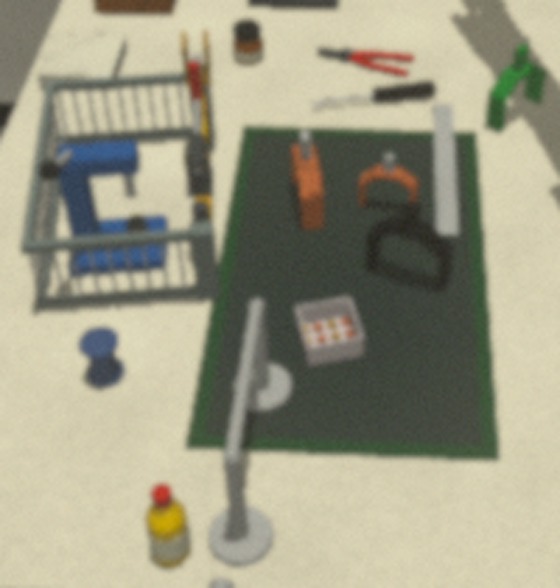

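```bash
cat > h.py <<'E'
import numpy as np, cv2
from rig import robot, optics
from scipy.spatial.transform import Rotation as R
P={n:optics.camera_params(n) for n in("side","top")}
def rot(n):
    q=P[n]['orientation']; return R.from_quat([q[1],q[2],q[3],q[0]]).as_matrix()
def ray(n,u,v):
    p=P[n]; d=np.array([(u-p['cx'])/p['fx'],-(v-p['cy'])/p['fy'],-1]); d=rot(n)@d
    return np.array(p['eye']),d/np.linalg.norm(d)
def plane(n,u,v,z):
    e,d=ray(n,u,v); return e+d*(z-e[2])/d[2]
def proj(n,X):
    p=P[n]; c=rot(n).T@(np.asarray(X)-p['eye']); return np.array([p['cx']+p['fx']*c[0]/-c[2],p['cy']-p['fy']*c[1]/-c[2]])
def tri(us,ut):
    e1,d1=ray('side',*us);e2,d2=ray('top',*ut)
    A=np.stack([d1,-d2],1);t=np.linalg.lstsq(A,e2-e1,rcond=None)[0]
    a=e1+d1*t[0];b=e2+d2*t[1];return (a+b)/2,np.linalg.norm(a-b)
def blobs(img,lo,hi,amin=8):
    hsv=cv2.cvtColor(img,cv2.COLOR_RGB2HSV)
    m=cv2.inRange(hsv,np.array(lo),np.array(hi))
    n,l,st,c=cv2.connectedComponentsWithStats(m)
    return m,[(st[i],c[i]) for i in range(1,n) if st[i][4]>=amin]
E
python3 - <<'E'
from h import *
np.set_printoptions(precision=4,suppress=True)
for n in("top","side"):
    im=cv2.imread(f"pics/{n}0.png")[:,:,::-1].copy()
    for nm,lo,hi in(("copper",(3,120,60),(14,220,255)),("red",(0,190,60),(3,255,255)),("red2",(176,150,60),(180,255,255)),("yel",(18,140,60),(32,255,255))):
        m,b=blobs(im,lo,hi,12)
        for st,c in b:
            if 200<c[0]<420 and 100<c[1]<260:
                ys,xs=np.where(m[st[1]:st[1]+st[3],st[0]:st[0]+st[2]]>0)
                r=cv2.minAreaRect(np.stack([xs+st[0],ys+st[1]],1).astype(np.float32))
                print(n,nm,st,c.round(1),np.round(r[0],1),np.round(r[1],1),round(r[2],1))
# guesses
T=lambda x,y:(180+(x+.5)/2.8-.5,60+(y+.5)/2.8-.5)
S=lambda x,y:(200+(x+.5)/2.8-.5,130+(y+.5)/2.8-.5)
print('clasp',tri(S(306,138),T(527,353)))
print('clasp top@.129',plane('top',*T(527,352),.129))
print('knobtop',tri(S(194,62),T(557,207)), plane('top',*T(557,207),.217))
print('rail ends L',plane('top',*T(70,326),.157),'R',plane('top',*T(245,326),.157))
print('feet',plane('top',*T(98,353),.005),plane('top',*T(255,351),.005))
print('feet side',plane('side',*S(241,535),.005),plane('side',*S(266,385),.005))
print('hinge post',plane('top',*T(372,257),.12))
E
```

```text
top copper [351 182  33  16 257] [366.2 188.9] [366.5 188.6] [10.2 32.3] 76.0
top copper [363 212  10  24 146] [367.5 223.8] [367.7 223.6] [ 7.  23.6] 7.6
top red [377 133   4   4  13] [378.4 134.6] [378.5 134.5] [3. 3.] 90.0
top red [201 157   6   5  21] [203.6 158.9] [203.7 158.9] [4.9 4. ] 63.4
top yel [402 126  13   4  27] [407.6 127.7] [408.  127.7] [ 2.1 12.3] 83.7
top yel [404 133  13   6  32] [410.2 136.2] [409.8 135.4] [ 4.4 12.3] 80.5
top yel [345 139  52  12 204] [369.9 144.4] [370.9 147.3] [10.2 51.8] 81.9
top yel [327 147  62  14 283] [357.4 153.7] [357.2 151.6] [11.5 61.7] 84.0
top yel [323 149   8   6  36] [326.2 151.2] [326.5 151.5] [5. 7.] 90.0
top yel [201 157  12  11  80] [207.3 162.8] [207.  162.8] [ 9.7 10.8] 56.3
side copper [234 111  30  22 304] [248.3 122.2] [248.5 121.5] [21. 29.] 90.0
side copper [285 144   7   4  14] [288.4 145.7] [288.1 145.9] [2.9 6.1] 78.7
side copper [325 148  21   8  66] [334.  151.1] [334.7 151. ] [19.8  6.1] 11.3
side copper [267 152   5  13  53] [269.1 157.7] [269. 158.] [12.  4.] 90.0
side copper [304 182  11  30 231] [309.6 196.1] [309.  196.5] [29. 10.] 90.0
side copper [328 189  21  13 105] [338.4 193.4] [338. 195.] [12. 20.] 90.0
side yel [272 171   2   8  12] [272.7 174.8] [272.5 174.5] [7. 1.] 90.0
clasp (array([ 0.49  , -0.1085,  0.1179]), np.float64(0.00485817904858419))
clasp top@.129 [ 0.4914 -0.108   0.129 ]
knobtop (array([ 0.639 , -0.1393,  0.2173]), np.float64(0.004479866717384928)) [ 0.6414 -0.1395  0.217 ]
rail ends L [0.5222 0.4282 0.157 ] R [0.52   0.2228 0.157 ]
feet [0.5222 0.4291 0.005 ] [0.5226 0.2286 0.005 ]
feet side [0.5224 0.4312 0.005 ] [0.5151 0.2283 0.005 ]
hinge post [0.6123 0.0752 0.12  ]
```

```bash
python3 - <<'E'
from h import *
np.set_printoptions(precision=4,suppress=True)
t=cv2.imread("pics/top0.png");s=cv2.imread("pics/side0.png")
a=cv2.resize(t[172:204,340:395],None,fx=10,fy=10,interpolation=cv2.INTER_CUBIC)
b=cv2.resize(t[120:165,310:420],None,fx=7,fy=7,interpolation=cv2.INTER_CUBIC)
b=np.clip(b*1.6,0,255).astype(np.uint8);a=np.clip(a*1.6,0,255).astype(np.uint8)
cv2.imwrite("pics/a.png",a);cv2.imwrite("pics/b.png",b)
c=np.clip(cv2.resize(s[135:250,205:320],None,fx=5,fy=5,interpolation=cv2.INTER_CUBIC)*1.4,0,255).astype(np.uint8)
cv2.imwrite("pics/c.png",c)
print('bar ends',tri((359,168),(437,249)),tri((361.5,213),(351,249)))
E
```

```text
bar ends (array([ 0.2871, -0.3533, -0.008 ]), np.float64(0.007554813653447548)) (array([ 0.2872, -0.0525,  0.0015]), np.float64(0.011047164671245042))
```

View pics/a.png

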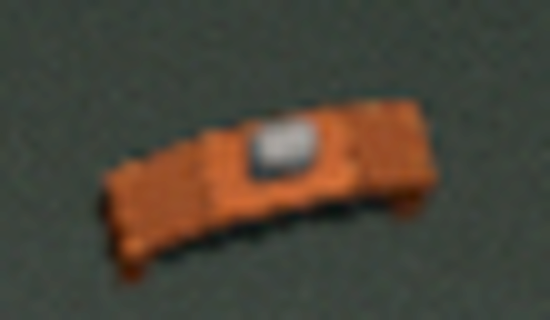

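View pics/b.png

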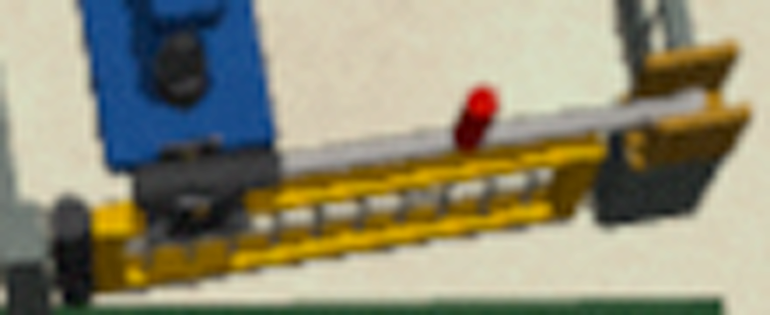

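View pics/c.png

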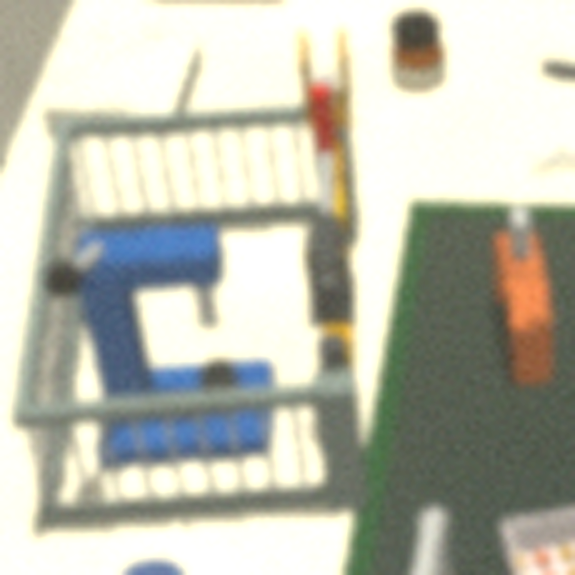

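```bash
python3 - <<'E'
from h import *
np.set_printoptions(precision=4,suppress=True)
A=lambda x,y:(340+(x+.5)/10-.5,172+(y+.5)/10-.5)
B=lambda x,y:(310+(x+.5)/7-.5,120+(y+.5)/7-.5)
C=lambda x,y:(205+(x+.5)/5-.5,135+(y+.5)/5-.5)
def yaw(p,q): d=p-q; return np.degrees(np.arctan2(-d[0],d[1]))  # y-axis dir p-q
print('frame yaw',[yaw(plane('top',*A(*p),.065),plane('top',*A(*q),.065)) for p,q in(((108,178),(415,102)),((125,250),(432,180)),((205,135),(350,103)))])
print('frame ctr', (plane('top',*A(108,178),.065)+plane('top',*A(432,180),.065))/2)
cl=plane('top',*A(287,143),.129);print('clasp',cl, tri(C(518,212),A(287,143)))
k=plane('top',*B(482,103),.2165);print('knobtop',k,tri(C(320,88),B(482,103)))
p=plane('top',*B(285,162),.169);q=plane('top',*B(690,98),.158);print('bolt',p,q,yaw(p,q))
for e in((95,208,580,143),(130,282,560,205)):
  p=plane('top',*B(e[0],e[1]),.15);q=plane('top',*B(e[2],e[3]),.15);print('gate',p,q,yaw(p,q))
print('press head top',tri(C(195,235),B(180,10)))
print('cheek',tri(C(303,35),B(738,45)))
# fence bars
print('fence', yaw(plane('top',302,93.5,.12),plane('top',397,78.5,.12)))
E
```

```text
frame yaw [np.float64(13.562447030036779), np.float64(12.462126121959798), np.float64(12.086553128938052)]
frame ctr [ 0.4908 -0.1079  0.065 ]
clasp [ 0.4898 -0.1091  0.129 ] (array([ 0.4904, -0.1093,  0.126 ]), np.float64(2.583145826642186e-05))
knobtop [ 0.6394 -0.1389  0.2165] (array([ 0.639 , -0.139 ,  0.2153]), np.float64(0.0014087271390690376))
bolt [ 0.6267 -0.0506  0.169 ] [ 0.6592 -0.2431  0.158 ] 9.57736083713592
gate [0.6109 0.039  0.15  ] [ 0.6401 -0.1915  0.15  ] 7.2396803673637695
gate [0.5745 0.0227 0.15  ] [ 0.6098 -0.181   0.15  ] 9.822631423856292
press head top (array([ 0.7043, -0.002 ,  0.1808]), np.float64(0.0120654400548813))
cheek (array([ 0.6755, -0.2628,  0.1801]), np.float64(0.004351491895991752))
fence 8.736110341438435
```

```bash
cat >> h.py <<'E'
def tool():
    s=robot.read_state();q=s['tcp_rot'];M=R.from_quat([q[1],q[2],q[3],q[0]]).as_matrix()
    return s,M
def to(p=None,yawdeg=None):
    s,M=tool();y=np.arctan2(M[1,0],M[0,0])
    print('t %.2f'%s['clock'],'pos',s['eef_pos'].round(4),'yaw %.2f'%np.degrees(y),'tz',M[:,2].round(3),'F',np.round(s['wrist_force'],1),'open %.3f'%s['opening'],'j',np.round(s['joint_positions'],2))
    if p is not None: print('need cm',(M.T@(np.array(p)-s['eef_pos'])*100).round(2))
    if yawdeg is not None: print('turn',round(float(-(np.radians(yawdeg)-y)),3))
E
python3 -m inch '[{"dx":2.7,"dy":-2.4,"turn":0.028},{"dx":2.7,"dy":-2.4,"turn":0.028},{"dx":2.7,"dy":-2.4},{"dx":2.7,"dy":-2.4},{"dx":2.7,"dy":-2.4},{"dx":2.7,"dy":-2.4},{"dx":2.7,"dy":-2.4},{"dx":2.7,"dy":-2.4},{"dx":2.7,"dy":-2.4},{"dx":2.7,"dy":-2.4},{"dx":2.7,"dy":-2.4},{"dx":2.7,"dy":-2.4}]' 20
python3 -c "
from h import *
to((.49,-.109,.097),12.7)"
```

```text
t 0.10 pos [ 0.1713 -0.6007  0.2219] yaw 15.92 tz [-0.     0.001 -1.   ] F [ 0.7 -0.1  0.5] open 1.004 j [ 1.27  0.33 -0.06  1.46  0.02  1.35 -0.09]
need cm [ 44.13 -38.53  12.53]
turn 0.056invalid input
```

```bash
python3 -m inch '[{"fingers":0,"dx":2.7,"dy":-2.4,"dz":0,"turn":0.028},{"fingers":0,"dx":2.7,"dy":-2.4,"dz":0,"turn":0.028}]' 20; echo; python3 -m inch '[{"dx":1,"dy":-1}]'
python3 -c "
from h import *
to((.49,-.109,.097),12.7)"
```

```text
clock: 0.3
eef_pos: [0.2106, -0.54, 0.2217]
tcp_rot: [-0.001, 0.994, 0.109, -0.0]
wrist_force: [1.2, -0.0, -0.2]
opening: 1.0

t 0.30 pos [ 0.2106 -0.54    0.2217] yaw 12.52 tz [-0.001  0.001 -1.   ] F [ 1.2 -0.  -0.2] open 1.000 j [ 1.2   0.24 -0.09  1.58  0.02  1.32 -0.25]
need cm [ 36.63 -36.    12.5 ]
turn -0.003invalid input
```

```bash
python3 -m inch '[{"fingers":0,"dx":3,"dy":-3,"dz":0,"turn":0},{"fingers":0,"dx":3,"dy":-3,"dz":0,"turn":0},{"fingers":0,"dx":3,"dy":-3,"dz":0,"turn":0},{"fingers":0,"dx":3,"dy":-3,"dz":0,"turn":0},{"fingers":0,"dx":3,"dy":-3,"dz":0,"turn":0},{"fingers":0,"dx":3,"dy":-3,"dz":0,"turn":0},{"fingers":0,"dx":3,"dy":-3,"dz":0,"turn":0},{"fingers":0,"dx":3,"dy":-3,"dz":0,"turn":0},{"fingers":0,"dx":3,"dy":-3,"dz":0,"turn":0},{"fingers":0,"dx":2,"dy":-2,"dz":0,"turn":0},{"fingers":0,"dx":1,"dy":-1,"dz":0,"turn":0},{"fingers":0,"dx":0,"dy":0,"dz":0,"turn":0}]'
python3 -c "
from h import *
to((.49,-.109,.097),12.7)"
```

```text
clock: 1.5
eef_pos: [0.4385, -0.1799, 0.2224]
tcp_rot: [-0.0, 0.994, 0.113, -0.0]
wrist_force: [1.0, -0.3, -0.7]
opening: 0.998
t 1.50 pos [ 0.4385 -0.1799  0.2224] yaw 12.93 tz [-0.     0.001 -1.   ] F [ 1.  -0.3 -0.7] open 0.998 j [ 0.77  0.02 -0.48  1.82  0.01  1.3  -1.06]
need cm [ 6.61 -5.75 12.54]
turn 0.004
```

```bash
python3 -m inch '[{"fingers":0,"dx":3,"dy":-3,"dz":1,"turn":0},{"fingers":0,"dx":3,"dy":-2.5,"dz":3,"turn":0},{"fingers":0,"dx":0.6,"dy":-0.25,"dz":2,"turn":0},{"fingers":0,"dx":0,"dy":0,"dz":0,"turn":0},{"fingers":0,"dx":0,"dy":0,"dz":0,"turn":0}]'
python3 - <<'E'
from h import *
to((.49,-.109,.097),12.7)
t=optics.camera('top')[:,:,::-1];s=optics.camera('side')[:,:,::-1]
a=cv2.resize(t[150:230,320:420],None,fx=4,fy=4,interpolation=cv2.INTER_CUBIC)
b=cv2.resize(s[110:230,230:340],None,fx=3.6,fy=3.6,interpolation=cv2.INTER_CUBIC)[:,:396]
a=cv2.copyMakeBorder(a,0,b.shape[0]-a.shape[0],0,0,cv2.BORDER_CONSTANT)
cv2.imwrite("pics/d.png",np.hstack([a,b]))
E
```

```text
clock: 2.0
eef_pos: [0.4887, -0.1129, 0.1627]
tcp_rot: [0.0, 0.994, 0.11, -0.001]
wrist_force: [-0.3, -0.7, 1.5]
opening: 0.999
t 2.00 pos [ 0.4887 -0.1129  0.1627] yaw 12.61 tz [-0.001 -0.    -1.   ] F [-0.3 -0.7  1.5] open 0.999 j [ 0.66  0.15 -0.56  1.83  0.09  1.18 -1.28]
need cm [ 0.22 -0.36  6.57]
turn -0.001
```

View pics/d.png

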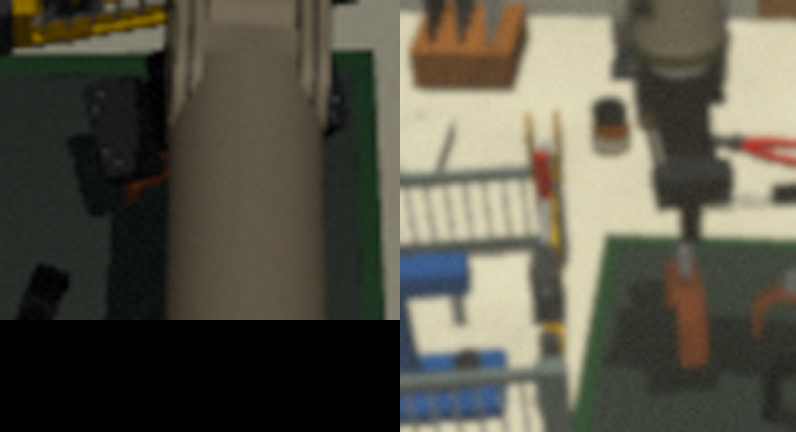

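```bash
python3 -m inch '[{"fingers":0,"dx":0.2,"dy":-0.35,"dz":2.5,"turn":0},{"fingers":0,"dx":0,"dy":0,"dz":2.5,"turn":0},{"fingers":0,"dx":0,"dy":0,"dz":1.5,"turn":0},{"fingers":0,"dx":0,"dy":0,"dz":0,"turn":0},{"fingers":0,"dx":0,"dy":0,"dz":0,"turn":0}]'
python3 -c "
from h import *
to((.49,-.109,.097),12.7)"
```

```text
clock: 2.6
eef_pos: [0.491, -0.1084, 0.0988]
tcp_rot: [0.0, 0.994, 0.11, 0.001]
wrist_force: [-0.3, -0.2, 0.8]
opening: 1.0
t 2.60 pos [ 0.491  -0.1084  0.0988] yaw 12.64 tz [ 0.001 -0.001 -1.   ] F [-0.3 -0.2  0.8] open 1.000 j [ 0.64  0.22 -0.56  1.9   0.14  1.05 -1.33]
need cm [-0.11  0.03  0.18]
turn -0.001
```

```bash
python3 -m inch '[{"fingers":1,"dx":0,"dy":0,"dz":0.1,"turn":0},{"fingers":1,"dx":0,"dy":0,"dz":0,"turn":0},{"fingers":1,"dx":0,"dy":0,"dz":0,"turn":0},{"fingers":1,"dx":0,"dy":0,"dz":0,"turn":0},{"fingers":1,"dx":0,"dy":0,"dz":0,"turn":0},{"fingers":1,"dx":0,"dy":0,"dz":0,"turn":0},{"fingers":1,"dx":0,"dy":0,"dz":0,"turn":0},{"fingers":1,"dx":0,"dy":0,"dz":0,"turn":0},{"fingers":1,"dx":0,"dy":0,"dz":0,"turn":0},{"fingers":1,"dx":0,"dy":0,"dz":0,"turn":0}]' 30
python3 -c "
from h import *
to((.49,-.109,.097),12.7)"
```

```text
clock: 3.6
eef_pos: [0.4905, -0.1075, 0.0964]
tcp_rot: [-0.0, 0.994, 0.111, -0.0]
wrist_force: [-0.6, 0.7, -0.7]
opening: 0.25
t 3.60 pos [ 0.4905 -0.1075  0.0964] yaw 12.71 tz [-0.  0. -1.] F [-0.6  0.7 -0.7] open 0.250 j [ 0.63  0.23 -0.56  1.91  0.14  1.05 -1.33]
need cm [-0.08  0.13 -0.06]
turn 0.0
```

```bash
python3 -m inch '[{"fingers":1,"dx":0,"dy":0,"dz":-1,"turn":0},{"fingers":1,"dx":0,"dy":0,"dz":-3,"turn":0},{"fingers":1,"dx":0,"dy":0,"dz":-4,"turn":0},{"fingers":1,"dx":0,"dy":0,"dz":-4,"turn":0},{"fingers":1,"dx":0,"dy":0,"dz":-4,"turn":0},{"fingers":1,"dx":0,"dy":0,"dz":-4,"turn":0},{"fingers":1,"dx":0,"dy":0,"dz":-1,"turn":0},{"fingers":1,"dx":0,"dy":0,"dz":0,"turn":0}]'
python3 - <<'E'
from h import *
to((.521,.327,.306),90.5)
s=optics.camera('side')[:,:,::-1]
cv2.imwrite("pics/e.png",cv2.resize(s[60:260,200:420],None,fx=3,fy=3,interpolation=cv2.INTER_CUBIC))
# rail axis more precisely from side+top
t=cv2.imread('pics/top0.png')
cv2.imwrite("pics/f.png",np.clip(cv2.resize(t[160:205,195:290],None,fx=8,fy=8,interpolation=cv2.INTER_CUBIC)*1.5,0,255).astype(np.uint8))
E
```

```text
clock: 4.4
eef_pos: [0.4913, -0.1075, 0.3084]
tcp_rot: [0.001, 0.994, 0.111, 0.001]
wrist_force: [0.6, 0.2, -2.3]
opening: 0.248
t 4.40 pos [ 0.4913 -0.1075  0.3084] yaw 12.71 tz [ 0.003 -0.001 -1.   ] F [ 0.6  0.2 -2.3] open 0.248 j [ 0.67  0.06 -0.56  1.61  0.03  1.48 -1.25]
need cm [ 12.46 -41.73   0.2 ]
turn -1.358
```

View pics/e.png

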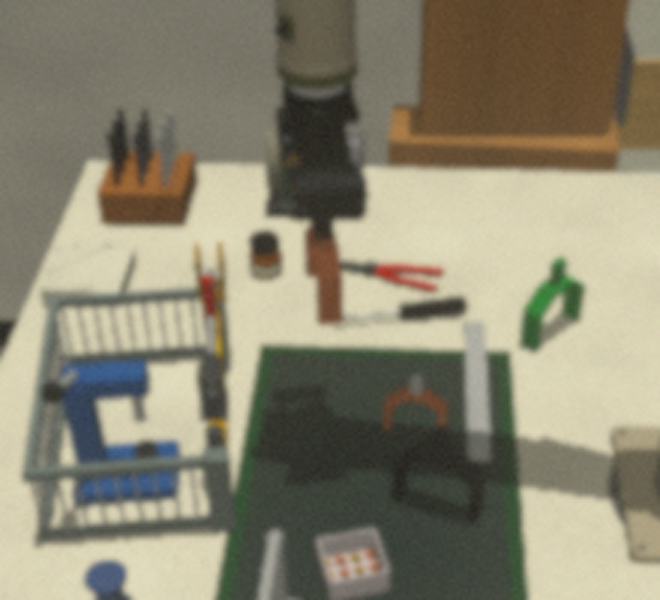

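View pics/f.png

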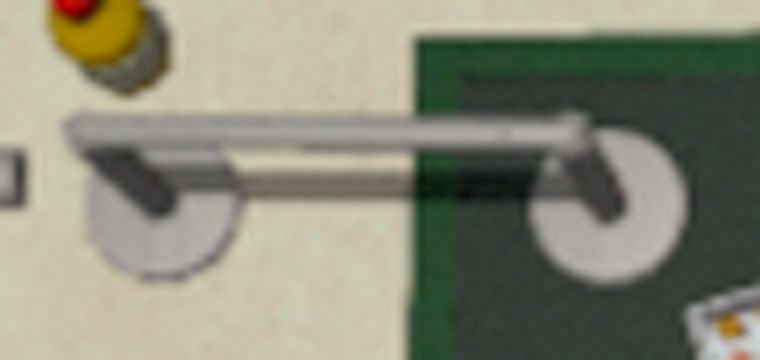

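```bash
python3 - <<'E'
from h import *
F=lambda x,y:(195+(x+.5)/8-.5,160+(y+.5)/8-.5)
a=plane('top',*F(70,132),.15);b=plane('top',*F(588,132),.15);print(a,b,(a+b)/2,np.degrees(np.arctan2(-(a-b)[0],(a-b)[1])))
a=plane('top',*F(162,205),.008);b=plane('top',*F(608,205),.008);print(a,b,(a+b)/2,np.degrees(np.arctan2(-(a-b)[0],(a-b)[1])))
E
```

```text
[0.52408538 0.43445416 0.15      ] [0.52175485 0.2207877  0.15      ] [0.52292012 0.32762093 0.15      ] -0.624918697832927
[0.52357173 0.42797475 0.008     ] [0.52145295 0.22886144 0.008     ] [0.52251234 0.3284181  0.008     ] -0.6096664585448327
```

```bash
python3 -m inch '[{"fingers":1,"dx":0.6,"dy":-2,"dz":0,"turn":0},{"fingers":1,"dx":1.1,"dy":-3.8,"dz":0,"turn":0},{"fingers":1,"dx":1.1,"dy":-3.8,"dz":0,"turn":0},{"fingers":1,"dx":1.1,"dy":-3.8,"dz":0,"turn":0},{"fingers":1,"dx":1.1,"dy":-3.8,"dz":0,"turn":0},{"fingers":1,"dx":1.1,"dy":-3.8,"dz":0,"turn":0},{"fingers":1,"dx":1.1,"dy":-3.8,"dz":0,"turn":0},{"fingers":1,"dx":1.1,"dy":-3.8,"dz":0,"turn":0},{"fingers":1,"dx":1.1,"dy":-3.8,"dz":0,"turn":0},{"fingers":1,"dx":1.1,"dy":-3.8,"dz":0,"turn":0},{"fingers":1,"dx":1.1,"dy":-3.8,"dz":0,"turn":0},{"fingers":1,"dx":0.6,"dy":-1.5,"dz":0,"turn":0}]'
python3 -c "
from h import *
to((.523,.328,.306),89.4)"
```

```text
clock: 5.65
eef_pos: [0.516, 0.328, 0.3039]
tcp_rot: [-0.0, 0.994, 0.113, -0.002]
wrist_force: [-0.2, 0.4, -0.1]
opening: 0.248
t 5.65 pos [0.516  0.328  0.3039] yaw 13.00 tz [-0.004  0.    -1.   ] F [-0.2  0.4 -0.1] open 0.248 j [-0.01  0.39 -0.86  1.33  0.29  1.55 -2.18]
need cm [ 0.68  0.15 -0.21]
turn -1.333
```

```bash
python3 -m inch '[{"fingers":1,"dx":0,"dy":0,"dz":0,"turn":-0.1},{"fingers":1,"dx":0,"dy":0,"dz":0,"turn":-0.13}]'
python3 -c "
from h import *
to((.523,.328,.306),89.4)"
```

```text
clock: 5.85
eef_pos: [0.5172, 0.3248, 0.304]
tcp_rot: [0.0, 0.974, 0.227, -0.002]
wrist_force: [-0.0, -0.3, -1.0]
opening: 0.254
t 5.85 pos [0.5172 0.3248 0.304 ] yaw 26.26 tz [-0.003 -0.001 -1.   ] F [-0.  -0.3 -1. ] open 0.254 j [ 0.02  0.4  -0.9   1.33  0.31  1.56 -1.95]
need cm [ 0.66 -0.03 -0.2 ]
turn -1.102
```

```bash
python3 -m inch '[{"fingers":1,"dx":0,"dy":0,"dz":0,"turn":-0.135},{"fingers":1,"dx":0,"dy":0,"dz":0,"turn":-0.135},{"fingers":1,"dx":0,"dy":0,"dz":0,"turn":-0.135},{"fingers":1,"dx":0,"dy":0,"dz":0,"turn":-0.135},{"fingers":1,"dx":0,"dy":0,"dz":0,"turn":-0.135},{"fingers":1,"dx":0,"dy":0,"dz":0,"turn":-0.135},{"fingers":1,"dx":0,"dy":0,"dz":0,"turn":-0.135},{"fingers":1,"dx":0,"dy":0,"dz":0,"turn":-0.135},{"fingers":1,"dx":0,"dy":0,"dz":0,"turn":-0.022},{"fingers":1,"dx":0,"dy":0,"dz":0,"turn":0}]'
python3 -c "
from h import *
to((.523,.328,.306),89.4)"
```

```text
clock: 6.85
eef_pos: [0.5179, 0.3239, 0.3051]
tcp_rot: [-0.0, 0.714, 0.7, -0.001]
wrist_force: [-0.3, -0.7, 0.1]
opening: 0.249
t 6.85 pos [0.5179 0.3239 0.3051] yaw 88.90 tz [-0.002 -0.001 -1.   ] F [-0.3 -0.7  0.1] open 0.249 j [ 0.13  0.47 -1.09  1.32  0.41  1.59 -0.92]
need cm [ 0.42  0.5  -0.09]
turn -0.009
```

```bash
python3 -m inch '[{"fingers":1,"dx":0.4,"dy":0.5,"dz":0,"turn":-0.009},{"fingers":1,"dx":0,"dy":0,"dz":1.5,"turn":0},{"fingers":1,"dx":0,"dy":0,"dz":1.5,"turn":0},{"fingers":1,"dx":0,"dy":0,"dz":0,"turn":0}]'
python3 - <<'E'
from h import *
to((.523,.328,.306),89.4)
t=optics.camera('top')[:,:,::-1];s=optics.camera('side')[:,:,::-1]
a=cv2.resize(t[130:230,190:310],None,fx=3,fy=3,interpolation=cv2.INTER_CUBIC)
b=cv2.resize(s[190:340,220:340],None,fx=3.6,fy=3.6,interpolation=cv2.INTER_CUBIC)
a=cv2.copyMakeBorder(a,0,b.shape[0]-a.shape[0],0,0,cv2.BORDER_CONSTANT)
cv2.imwrite("pics/g.png",np.hstack([a,b]))
E
```

```text
clock: 7.25
eef_pos: [0.5227, 0.3271, 0.2733]
tcp_rot: [-0.0, 0.71, 0.704, -0.002]
wrist_force: [-0.0, -0.2, -1.2]
opening: 0.249
t 7.25 pos [0.5227 0.3271 0.2733] yaw 89.52 tz [-0.003 -0.003 -1.   ] F [-0.  -0.2 -1.2] open 0.249 j [ 0.12  0.5  -1.08  1.36  0.43  1.54 -0.93]
need cm [ 0.08  0.02 -3.27]
turn 0.002
```

View pics/g.png

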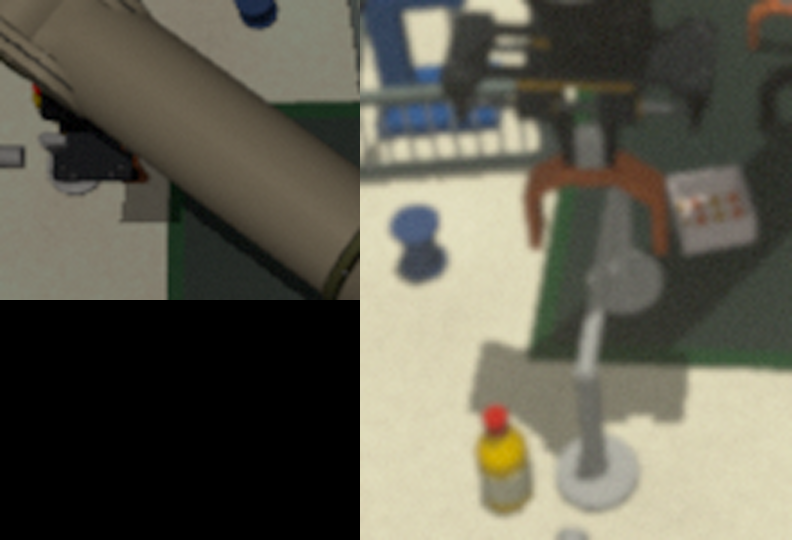

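Frame is above the rail with its legs either side (legs at crop x≈535 and 660, rail between). Descending.

```bash
python3 -m inch '[{"fingers":1,"dx":0,"dy":0,"dz":1.5,"turn":0},{"fingers":1,"dx":0,"dy":0,"dz":2,"turn":0},{"fingers":1,"dx":0,"dy":0,"dz":2,"turn":0},{"fingers":1,"dx":0,"dy":0,"dz":1.5,"turn":0},{"fingers":1,"dx":0,"dy":0,"dz":1.2,"turn":0},{"fingers":1,"dx":0,"dy":0,"dz":0.8,"turn":0},{"fingers":1,"dx":0,"dy":0,"dz":0,"turn":0},{"fingers":1,"dx":0,"dy":0,"dz":0,"turn":0}]'
python3 - <<'E'
from h import *
to((.523,.328,.1744),89.4)
s=optics.camera('side')[:,:,::-1]
cv2.imwrite("pics/i.png",cv2.resize(s[190:340,220:340],None,fx=4,fy=4,interpolation=cv2.INTER_CUBIC))
E
```

```text
clock: 8.15
eef_pos: [0.5236, 0.3283, 0.187]
tcp_rot: [0.0, 0.71, 0.704, 0.0]
wrist_force: [-0.1, -0.6, -0.5]
opening: 0.246
t 8.15 pos [0.5236 0.3283 0.187 ] yaw 89.55 tz [ 0.001  0.    -1.   ] F [-0.1 -0.6 -0.5] open 0.246 j [ 0.13  0.55 -1.05  1.49  0.48  1.38 -0.96]
need cm [-0.03 -0.06  1.26]
turn 0.003
```

View pics/i.png

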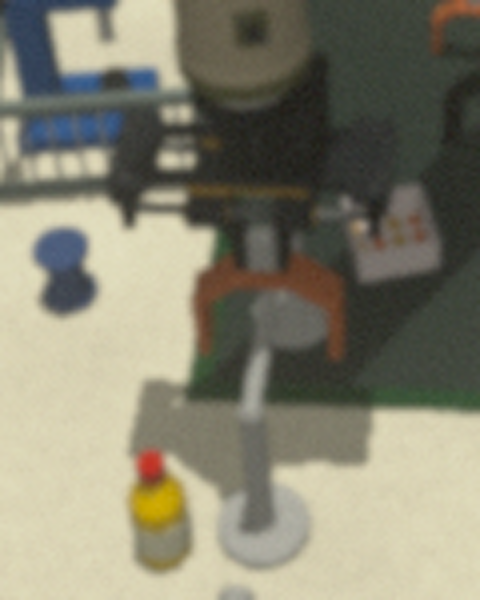

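```bash
python3 -m inch '[{"fingers":1,"dx":0,"dy":0,"dz":0.6,"turn":0},{"fingers":1,"dx":0,"dy":0,"dz":0.4,"turn":0},{"fingers":1,"dx":0,"dy":0,"dz":0.2,"turn":0},{"fingers":1,"dx":0,"dy":0,"dz":0,"turn":0}]'
python3 -c "
from h import *
to((.523,.328,.1744),89.4)"
```

```text
clock: 8.6
eef_pos: [0.5233, 0.328, 0.1744]
tcp_rot: [0.0, 0.71, 0.704, -0.0]
wrist_force: [0.5, 0.4, -1.7]
opening: 0.25
t 8.60 pos [0.5233 0.328  0.1744] yaw 89.54 tz [-0. -0. -1.] F [ 0.5  0.4 -1.7] open 0.250 j [ 0.12  0.56 -1.05  1.51  0.49  1.36 -0.97]
need cm [-0.   -0.03 -0.  ]
turn 0.002
```

```bash
python3 -m inch '[{"fingers":1,"dx":0,"dy":0,"dz":0.1,"turn":0},{"fingers":1,"dx":0,"dy":0,"dz":0.1,"turn":0},{"fingers":1,"dx":0,"dy":0,"dz":0,"turn":0}]'
python3 -m inch '[{"fingers":1,"dx":0,"dy":0,"dz":0.1,"turn":0},{"fingers":1,"dx":0,"dy":0,"dz":0,"turn":0}]'
```

```text
clock: 8.9
eef_pos: [0.5235, 0.3282, 0.174]
tcp_rot: [0.0, 0.71, 0.704, 0.0]
wrist_force: [-3.1, -3.7, 11.7]
opening: 0.253
clock: 9.1
eef_pos: [0.5235, 0.3283, 0.1739]
tcp_rot: [0.001, 0.71, 0.704, 0.001]
wrist_force: [-5.9, -4.9, 18.2]
opening: 0.247
```

```bash
python3 -m inch '[{"fingers":1,"dx":0,"dy":0,"dz":-0.25,"turn":0},{"fingers":1,"dx":0,"dy":0,"dz":0,"turn":0},{"fingers":0.6,"dx":0,"dy":0,"dz":0,"turn":0},{"fingers":0.4,"dx":0,"dy":0,"dz":0,"turn":0},{"fingers":0.3,"dx":0,"dy":0,"dz":0,"turn":0},{"fingers":0.3,"dx":0,"dy":0,"dz":0,"turn":0}]'
python3 -c "
from h import *
to()
s=optics.camera('side')[:,:,::-1]
cv2.imwrite('pics/j.png',cv2.resize(s[190:340,220:340],None,fx=4,fy=4,interpolation=cv2.INTER_CUBIC))"
```

```text
clock: 9.7
eef_pos: [0.5234, 0.3281, 0.1739]
tcp_rot: [-0.0, 0.71, 0.704, -0.0]
wrist_force: [-0.1, -0.8, -0.7]
opening: 0.531
t 9.70 pos [0.5234 0.3281 0.1739] yaw 89.54 tz [-0. -0. -1.] F [-0.1 -0.8 -0.7] open 0.531 j [ 0.12  0.56 -1.05  1.51  0.49  1.36 -0.97]
```

View pics/j.png

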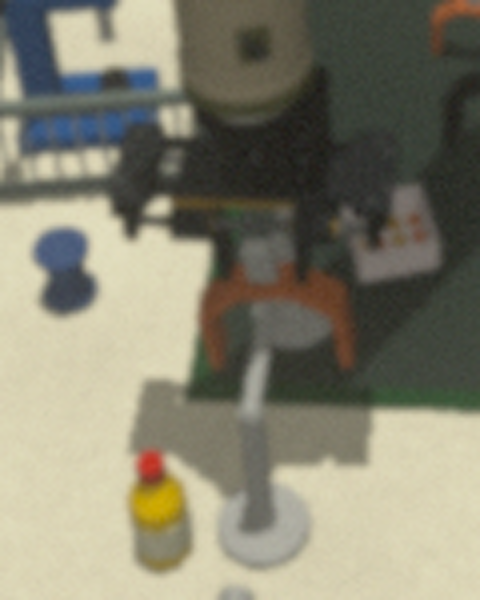

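```bash
python3 -m inch '[{"fingers":0.1,"dx":0,"dy":0,"dz":0,"turn":0},{"fingers":0,"dx":0,"dy":0,"dz":0,"turn":0},{"fingers":0,"dx":0,"dy":0,"dz":-1,"turn":0},{"fingers":0,"dx":0,"dy":0,"dz":-2,"turn":0},{"fingers":0,"dx":0,"dy":0,"dz":-4,"turn":0},{"fingers":0,"dx":0,"dy":0,"dz":-4,"turn":0},{"fingers":0,"dx":0,"dy":0,"dz":-2,"turn":0},{"fingers":0,"dx":0,"dy":0,"dz":0,"turn":0}]'
python3 -c "
from h import *
to((.6385,-.138,.27),99)
s=optics.camera('side')[:,:,::-1]
cv2.imwrite('pics/k.png',cv2.resize(s[190:340,220:340],None,fx=4,fy=4,interpolation=cv2.INTER_CUBIC))"
```

```text
clock: 10.55
eef_pos: [0.5238, 0.3293, 0.3082]
tcp_rot: [0.0, 0.71, 0.704, 0.003]
wrist_force: [-0.4, 0.0, 0.1]
opening: 1.001
t 10.55 pos [0.5238 0.3293 0.3082] yaw 89.56 tz [ 0.004  0.003 -1.   ] F [-0.4  0.   0.1] open 1.001 j [ 0.11  0.48 -1.09  1.3   0.43  1.59 -0.92]
need cm [-46.65  11.81   3.72]
turn -0.165
```

View pics/k.png

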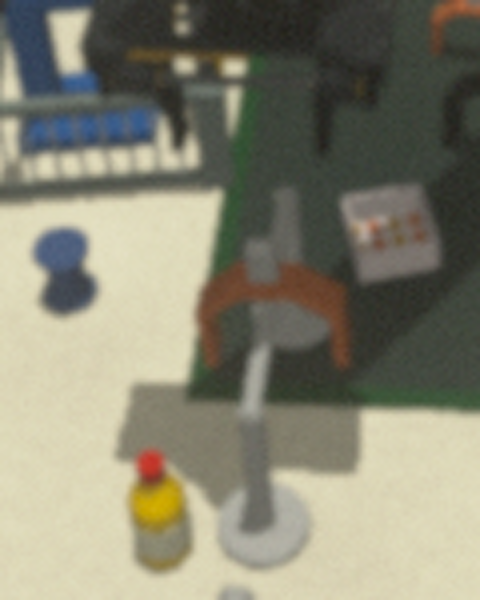

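```bash
python3 -m inch '[{"fingers":0,"dx":-2.5,"dy":0.6,"dz":0,"turn":0},{"fingers":0,"dx":-4,"dy":1,"dz":0,"turn":0},{"fingers":0,"dx":-4,"dy":1,"dz":0,"turn":0},{"fingers":0,"dx":-4,"dy":1,"dz":0,"turn":0},{"fingers":0,"dx":-4,"dy":1,"dz":0,"turn":0},{"fingers":0,"dx":-4,"dy":1,"dz":0,"turn":0},{"fingers":0,"dx":-4,"dy":1,"dz":0,"turn":0},{"fingers":0,"dx":-4,"dy":1,"dz":0,"turn":0},{"fingers":0,"dx":-4,"dy":1,"dz":0,"turn":0},{"fingers":0,"dx":-4,"dy":1,"dz":0,"turn":0},{"fingers":0,"dx":-4,"dy":1,"dz":0,"turn":-0.06},{"fingers":0,"dx":-2,"dy":0.6,"dz":0,"turn":-0.1}]'
python3 -c "
from h import *
to((.6385,-.138,.25),99)"
```

```text
clock: 11.8
eef_pos: [0.6328, -0.1225, 0.3025]
tcp_rot: [-0.0, 0.652, 0.758, -0.001]
wrist_force: [1.1, 1.0, -0.2]
opening: 1.003
t 11.80 pos [ 0.6328 -0.1225  0.3025] yaw 98.57 tz [-0.002 -0.001 -1.   ] F [ 1.1  1.  -0.2] open 1.003 j [ 0.78  0.53 -1.02  1.23  0.45  1.61 -0.  ]
need cm [-1.61  0.34  5.26]
turn -0.008
```

```bash
python3 -m inch '[{"fingers":0,"dx":-1.4,"dy":0.3,"dz":2,"turn":0},{"fingers":0,"dx":0,"dy":0,"dz":2,"turn":0},{"fingers":0,"dx":0,"dy":0,"dz":0,"turn":0}]'
python3 - <<'E'
from h import *
to((.6385,-.138,.176),99)
t=optics.camera('top')[:,:,::-1];s=optics.camera('side')[:,:,::-1]
a=cv2.resize(t[90:190,310:430],None,fx=3,fy=3,interpolation=cv2.INTER_CUBIC)
b=cv2.resize(s[80:210,210:320],None,fx=4,fy=4,interpolation=cv2.INTER_CUBIC)
a=cv2.copyMakeBorder(a,0,b.shape[0]-a.shape[0],0,0,cv2.BORDER_CONSTANT)
cv2.imwrite("pics/l.png",np.hstack([a,b]))
E
```

```text
clock: 12.1
eef_pos: [0.6365, -0.131, 0.2598]
tcp_rot: [-0.003, 0.652, 0.758, -0.001]
wrist_force: [-0.2, 0.1, 0.1]
opening: 1.003
t 12.10 pos [ 0.6365 -0.131   0.2598] yaw 98.65 tz [-0.006  0.001 -1.   ] F [-0.2  0.1  0.1] open 1.003 j [ 0.8   0.56 -1.01  1.28  0.47  1.54 -0.  ]
need cm [-0.74  0.13  8.38]
turn -0.006
```

View pics/l.png

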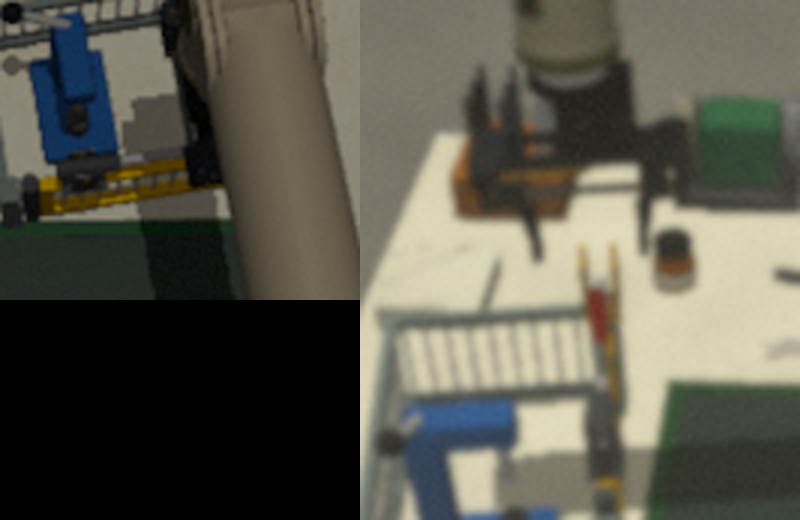

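```bash
python3 -m inch '[{"fingers":0,"dx":-0.7,"dy":0.1,"dz":2,"turn":-0.006},{"fingers":0,"dx":0,"dy":0,"dz":2,"turn":0},{"fingers":0,"dx":0,"dy":0,"dz":2,"turn":0},{"fingers":0,"dx":0,"dy":0,"dz":1.5,"turn":0},{"fingers":0,"dx":0,"dy":0,"dz":0,"turn":0},{"fingers":0,"dx":0,"dy":0,"dz":0,"turn":0}]'
python3 - <<'E'
from h import *
to((.6385,-.138,.176),99)
s=optics.camera('side')[:,:,::-1]
cv2.imwrite("pics/m.png",cv2.resize(s[90:210,220:320],None,fx=5,fy=5,interpolation=cv2.INTER_CUBIC))
E
```

```text
clock: 12.8
eef_pos: [0.6405, -0.1372, 0.19]
tcp_rot: [0.0, 0.649, 0.761, 0.0]
wrist_force: [-0.8, -0.6, 0.4]
opening: 0.998
t 12.80 pos [ 0.6405 -0.1372  0.19  ] yaw 99.07 tz [ 0.001 -0.    -1.   ] F [-0.8 -0.6  0.4] open 0.998 j [ 0.81  0.61 -0.99  1.38  0.5   1.42 -0.02]
need cm [-0.04 -0.21  1.4 ]
turn 0.001
```

View pics/m.png

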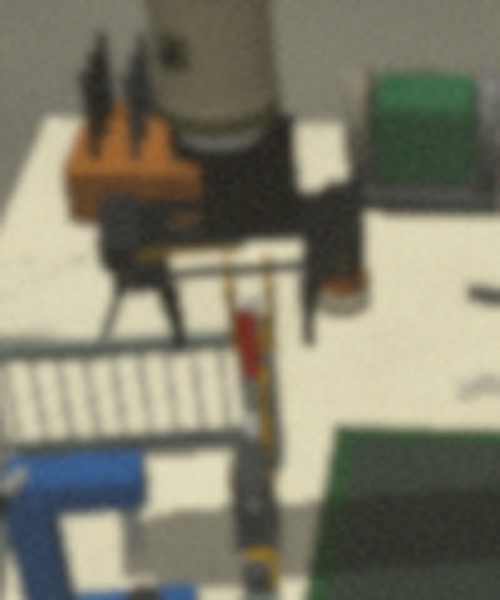

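```bash
python3 -m inch '[{"fingers":0,"dx":0,"dy":-0.15,"dz":0.7,"turn":0},{"fingers":0,"dx":0,"dy":0,"dz":0.6,"turn":0},{"fingers":0.6,"dx":0,"dy":0,"dz":0,"turn":0},{"fingers":0.8,"dx":0,"dy":0,"dz":0,"turn":0},{"fingers":1,"dx":0,"dy":0,"dz":0,"turn":0},{"fingers":1,"dx":0,"dy":0,"dz":0,"turn":0},{"fingers":1,"dx":0,"dy":0,"dz":0,"turn":0},{"fingers":1,"dx":0,"dy":0,"dz":0,"turn":0},{"fingers":1,"dx":0,"dy":0,"dz":0,"turn":0},{"fingers":1,"dx":0,"dy":0,"dz":0,"turn":0},{"fingers":1,"dx":0,"dy":0,"dz":0,"turn":0}]' 30
python3 - <<'E'
from h import *
to((.6385,-.138,.176),99)
E
```

```text
clock: 13.95
eef_pos: [0.6387, -0.1378, 0.1761]
tcp_rot: [0.0, 0.649, 0.761, -0.0]
wrist_force: [-0.8, -0.2, -0.2]
opening: 0.263
t 13.95 pos [ 0.6387 -0.1378  0.1761] yaw 99.06 tz [ 0. -0. -1.] F [-0.8 -0.2 -0.2] open 0.263 j [ 0.81  0.61 -0.99  1.4   0.51  1.39 -0.02]
need cm [-0.02 -0.02  0.01]
turn 0.001
```

```bash
python3 -m inch '[{"fingers":1,"dx":0,"dy":0,"dz":0,"turn":0},{"fingers":1,"dx":0,"dy":0,"dz":0,"turn":0},{"fingers":1,"dx":0,"dy":0,"dz":0,"turn":0},{"fingers":1,"dx":0,"dy":0,"dz":0,"turn":0},{"fingers":1,"dx":0,"dy":0,"dz":0,"turn":0}]' 35
python3 - <<'E'
from h import *
to()
s=optics.camera('side')[:,:,::-1]
cv2.imwrite("pics/n.png",cv2.resize(s[90:210,220:320],None,fx=5,fy=5,interpolation=cv2.INTER_CUBIC))
E
```

```text
clock: 14.45
eef_pos: [0.6387, -0.1378, 0.1761]
tcp_rot: [0.0, 0.649, 0.761, 0.0]
wrist_force: [-0.3, -0.3, 0.1]
opening: 0.173
t 14.45 pos [ 0.6387 -0.1378  0.1761] yaw 99.05 tz [ 0. -0. -1.] F [-0.3 -0.3  0.1] open 0.173 j [ 0.81  0.61 -0.99  1.4   0.51  1.39 -0.02]
```

View pics/n.png

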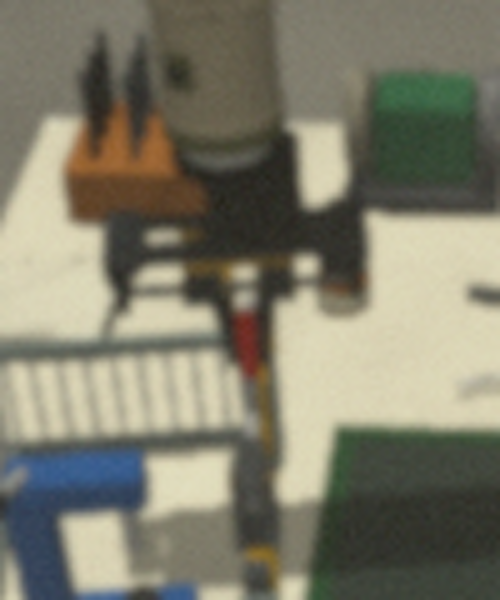

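```bash
python3 -m inch '[{"fingers":1,"dx":0,"dy":0,"dz":-0.3,"turn":0},{"fingers":1,"dx":0,"dy":0,"dz":-0.4,"turn":0},{"fingers":1,"dx":0,"dy":0,"dz":-0.4,"turn":0},{"fingers":1,"dx":0,"dy":0,"dz":0,"turn":0},{"fingers":1,"dx":0,"dy":0,"dz":0,"turn":0}]' 35
python3 - <<'E'
from h import *
to()
s=optics.camera('side')[:,:,::-1]
cv2.imwrite("pics/o.png",cv2.resize(s[90:210,220:320],None,fx=5,fy=5,interpolation=cv2.INTER_CUBIC))
E
```

```text
clock: 15.0
eef_pos: [0.6382, -0.1358, 0.1867]
tcp_rot: [-0.001, 0.648, 0.761, 0.0]
wrist_force: [-0.9, 7.0, -5.9]
opening: 0.172
t 15.00 pos [ 0.6382 -0.1358  0.1867] yaw 99.18 tz [-0.001  0.002 -1.   ] F [-0.9  7.  -5.9] open 0.172 j [ 0.81  0.61 -0.99  1.39  0.5   1.41 -0.02]
```

View pics/o.png

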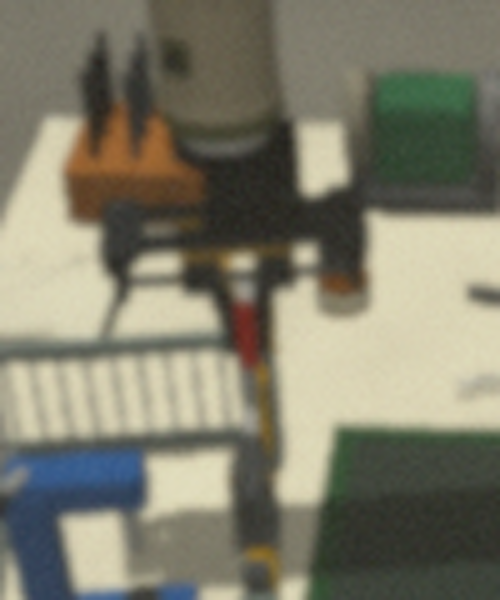

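```bash
python3 -m inch '[{"fingers":1,"dx":0.4,"dy":0,"dz":-0.05,"turn":0},{"fingers":1,"dx":0.4,"dy":0,"dz":0,"turn":0},{"fingers":1,"dx":0.4,"dy":0,"dz":0,"turn":0},{"fingers":1,"dx":0.4,"dy":0,"dz":0,"turn":0},{"fingers":1,"dx":0,"dy":0,"dz":0,"turn":0}]' 40
python3 -c "
from h import *
to()"
```

```text
clock: 15.55
eef_pos: [0.636, -0.1212, 0.1876]
tcp_rot: [-0.0, 0.649, 0.761, -0.0]
wrist_force: [-0.3, 1.4, -6.5]
opening: 0.173
t 15.55 pos [ 0.636  -0.1212  0.1876] yaw 99.11 tz [-0.  0. -1.] F [-0.3  1.4 -6.5] open 0.173 j [ 0.8   0.59 -1.    1.4   0.5   1.41 -0.04]
```

```bash
python3 -m inch '[{"fingers":1,"dx":0.4,"dy":0,"dz":0,"turn":0},{"fingers":1,"dx":0.4,"dy":0,"dz":0,"turn":0},{"fingers":1,"dx":0.4,"dy":0,"dz":0,"turn":0},{"fingers":1,"dx":0.4,"dy":0,"dz":0,"turn":0},{"fingers":1,"dx":0.4,"dy":0,"dz":0,"turn":0},{"fingers":1,"dx":0.4,"dy":0,"dz":0,"turn":0},{"fingers":1,"dx":0.4,"dy":0,"dz":0,"turn":0},{"fingers":1,"dx":0,"dy":0,"dz":0,"turn":0},{"fingers":1,"dx":0,"dy":0,"dz":0,"turn":0}]' 40
python3 - <<'E'
from h import *
to()
t=optics.camera('top')[:,:,::-1];s=optics.camera('side')[:,:,::-1]
a=cv2.resize(t[90:190,310:430],None,fx=3,fy=3,interpolation=cv2.INTER_CUBIC)
b=cv2.resize(s[90:210,220:320],None,fx=4,fy=4,interpolation=cv2.INTER_CUBIC)
a=cv2.copyMakeBorder(a,0,b.shape[0]-a.shape[0],0,0,cv2.BORDER_CONSTANT)
cv2.imwrite("pics/p.png",np.hstack([a,b]))
E
```

```text
clock: 16.45
eef_pos: [0.6316, -0.0934, 0.1875]
tcp_rot: [-0.0, 0.649, 0.761, 0.0]
wrist_force: [-0.0, 1.1, -7.8]
opening: 0.173
t 16.45 pos [ 0.6316 -0.0934  0.1875] yaw 99.11 tz [-0.     0.001 -1.   ] F [-0.   1.1 -7.8] open 0.173 j [ 0.78  0.58 -1.01  1.43  0.49  1.4  -0.08]
```

View pics/p.png

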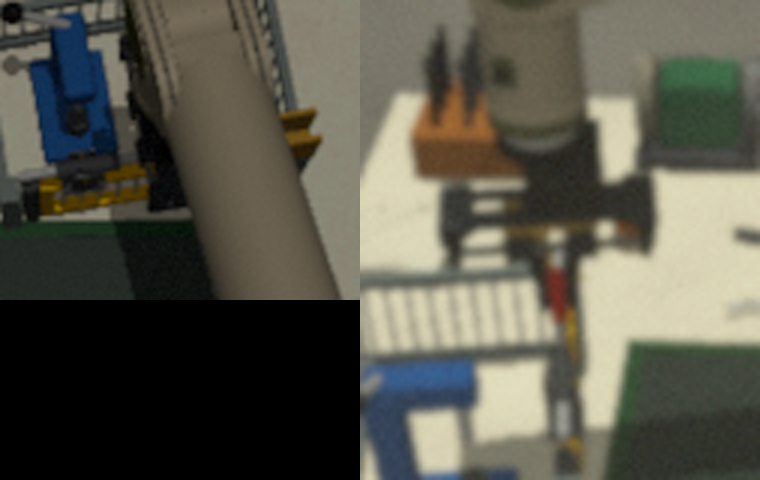

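```bash
python3 - <<'E'
from h import *
B=lambda x,y:(310+(x+.5)/7-.5,120+(y+.5)/7-.5)
C=lambda x,y:(205+(x+.5)/5-.5,135+(y+.5)/5-.5)
print(tri(C(333,345),B(72,207)))
for z in(.12,.13,.14,.165): print(z,plane('top',*B(72,207),z),plane('side',*C(333,342),z))
k=np.array([.6387,-.1378]);u=np.array([-np.sin(np.radians(9.1)),np.cos(np.radians(9.1))]);print(k+.1888*u)
E
```

```text
(array([0.61297379, 0.05035178, 0.13069308]), np.float64(0.007851155256107786))
0.12 [0.62013449 0.05040559 0.12      ] [0.61195263 0.03687967 0.12      ]
0.13 [0.6172549  0.05022082 0.13      ] [0.6095503  0.04782267 0.13      ]
0.14 [0.61437532 0.05003604 0.14      ] [0.60714796 0.05876568 0.14      ]
0.165 [0.60717636 0.0495741  0.165     ] [0.60114213 0.08612319 0.165     ]
[0.60883976 0.04862373]
```

```bash
python3 -m inch '[{"fingers":1,"dx":0.01,"dy":-0.63,"dz":0,"turn":0.044},{"fingers":1,"dx":0.01,"dy":-0.63,"dz":0,"turn":0.044},{"fingers":1,"dx":0.02,"dy":-0.63,"dz":0,"turn":0.044},{"fingers":1,"dx":0,"dy":0,"dz":0,"turn":0}]' 50
python3 - <<'E'
from h import *
to()
s,M=tool();d=s['eef_pos'][:2]-np.array([.609,.049]);print(np.hypot(*d),np.degrees(np.arctan2(-d[0],-d[1]))) 
E
```

```text
clock: 16.95
eef_pos: [0.613, -0.0961, 0.1878]
tcp_rot: [0.0, 0.698, 0.716, 0.0]
wrist_force: [5.1, 1.4, -9.2]
opening: 0.172
t 16.95 pos [ 0.613  -0.0961  0.1878] yaw 91.45 tz [ 0.001 -0.    -1.   ] F [ 5.1  1.4 -9.2] open 0.172 j [ 0.81  0.53 -1.    1.48  0.45  1.37 -0.19]
0.14514786890959397 -1.5731391206132523
```

```bash
python3 -m inch '[{"fingers":1,"dx":0.01,"dy":-0.63,"dz":0,"turn":0.044},{"fingers":1,"dx":0.02,"dy":-0.63,"dz":0,"turn":0.044},{"fingers":1,"dx":0.01,"dy":-0.63,"dz":0,"turn":0.044},{"fingers":1,"dx":0.02,"dy":-0.63,"dz":0,"turn":0.044},{"fingers":1,"dx":0.01,"dy":-0.63,"dz":0,"turn":0.044},{"fingers":1,"dx":0,"dy":0,"dz":0,"turn":0}]' 50
python3 -m inch '[{"fingers":1,"dx":0.02,"dy":-0.63,"dz":0,"turn":0.044},{"fingers":1,"dx":0.01,"dy":-0.63,"dz":0,"turn":0.044},{"fingers":1,"dx":0.02,"dy":-0.63,"dz":0,"turn":0.044},{"fingers":1,"dx":0.01,"dy":-0.63,"dz":0,"turn":0.044},{"fingers":1,"dx":0,"dy":0,"dz":0,"turn":0},{"fingers":1,"dx":0,"dy":0,"dz":0,"turn":0}]' 50
python3 - <<'E'
from h import *
to()
s,M=tool();d=s['eef_pos'][:2]-np.array([.609,.049]);print(np.hypot(*d),np.degrees(np.arctan2(-d[0],-d[1]))+9.1) 
t=optics.camera('top')[:,:,::-1];s=optics.camera('side')[:,:,::-1]
a=cv2.resize(t[90:190,310:430],None,fx=3,fy=3,interpolation=cv2.INTER_CUBIC)
b=cv2.resize(s[90:210,220:320],None,fx=4,fy=4,interpolation=cv2.INTER_CUBIC)
a=cv2.copyMakeBorder(a,0,b.shape[0]-a.shape[0],0,0,cv2.BORDER_CONSTANT)
cv2.imwrite("pics/q.png",np.hstack([a,b]))
E
```

```text
clock: 17.55
eef_pos: [0.5818, -0.0936, 0.1879]
tcp_rot: [0.001, 0.772, 0.636, 0.0]
wrist_force: [5.3, 0.6, -8.0]
opening: 0.169
clock: 18.15
eef_pos: [0.5581, -0.087, 0.1878]
tcp_rot: [0.001, 0.824, 0.566, 0.0]
wrist_force: [3.6, -2.4, -7.8]
opening: 0.174
t 18.15 pos [ 0.5581 -0.087   0.1878] yaw 68.93 tz [ 0.001 -0.001 -1.   ] F [ 3.6 -2.4 -7.8] open 0.174 j [ 0.87  0.38 -0.98  1.63  0.32  1.31 -0.53]
0.14520862087046688 29.634036025720725
```

View pics/q.png

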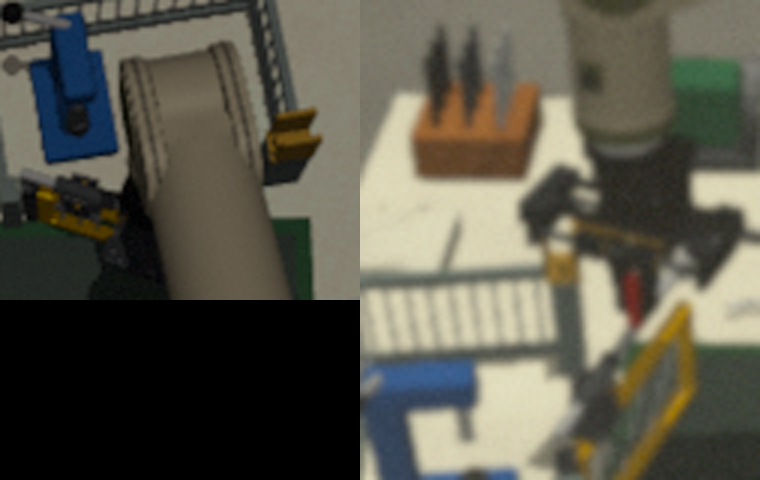

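```bash
python3 -m inch '[{"fingers":1,"dx":0,"dy":0,"dz":0,"turn":0},{"fingers":1,"dx":0,"dy":0,"dz":0,"turn":0},{"fingers":1,"dx":0,"dy":0,"dz":0,"turn":0},{"fingers":1,"dx":0,"dy":0,"dz":0,"turn":0},{"fingers":1,"dx":0,"dy":0,"dz":0,"turn":0},{"fingers":1,"dx":0,"dy":0,"dz":0,"turn":0},{"fingers":1,"dx":0,"dy":0,"dz":0,"turn":0},{"fingers":1,"dx":0,"dy":0,"dz":0,"turn":0}]'
python3 - <<'E'
from h import *
to()
s=optics.camera('side')[:,:,::-1]
cv2.imwrite("pics/r.png",cv2.resize(s[80:380,130:460],None,fx=2,fy=2,interpolation=cv2.INTER_CUBIC))
E
```

```text
clock: 19.05
eef_pos: [0.5577, -0.0867, 0.1876]
tcp_rot: [0.0, 0.825, 0.565, 0.0]
wrist_force: [5.0, -2.4, -6.3]
opening: 0.172
t 19.05 pos [ 0.5577 -0.0867  0.1876] yaw 68.82 tz [ 0. -0. -1.] F [ 5.  -2.4 -6.3] open 0.172 j [ 0.87  0.38 -0.98  1.63  0.32  1.3  -0.53]
```

View pics/r.png

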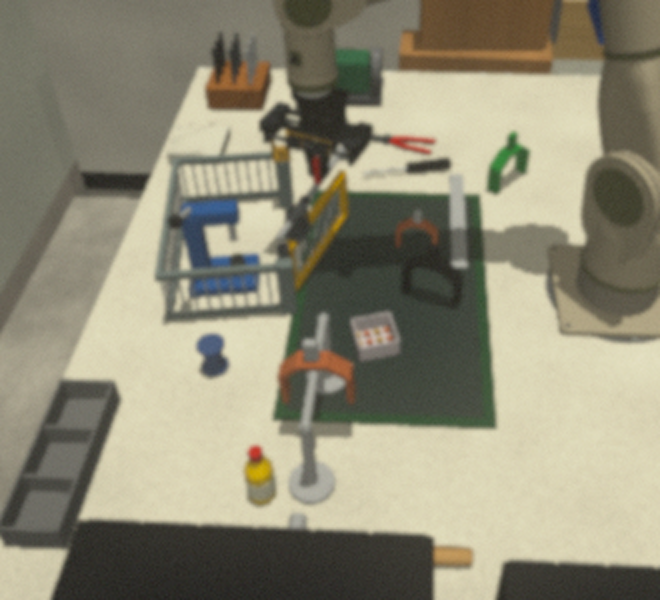

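The view shows the frame astride the rail (crop 317,375), the gate open with its knob in the fingers (317,165), and the other items that can be seen where they were. Handing in.

```bash
python3 -c "
from rig import robot
print(robot.job_done())"
```

```text
the job is handed in; nothing more can be done
None
```

I hung the large copper purse frame astride the steel rail and let go of it. I then drew the bolt and swung the gate to about 30° open. The job was handed in at 19.1 s with the arm still holding the gate by the red knob at a 50 N grip setting.

- **Purse frame:** the last side picture shows it hanging level by its crown, with one leg each side of the rail.
- **Bolt:** I raised the knob about 11 mm and drew it back about 42 mm. Resistance along the draw stayed at 1–2 N, so the toe did not catch on the keeper lip.
- **Gate:** from the tool pose and my estimate of the hinge position, it is 29.6° open, and the tool turned 30.2° over the swing. During a 0.8 s hold before hand-in the tool moved less than 1 mm, against about 5 N from the closer spring. The largest wrist force in any reading was about 20 N, when the frame touched down on the rail.
- **Other things on the bench:** everything visible in the last side picture was where it had been. The dye jar was hidden behind the arm, so I did not check it, but the arm never went low near it.
- **One small mismatch:** the gripper read an opening of about 15 mm on the 16 mm knob. It stayed constant and the knob followed every move, so I took it as sensor error.

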